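Make the high-voltage test set safe with the hook stick

TASK

Make the high-voltage test set safe. First turn the dial of the variable transformer back until its pointer stands exactly at the zero mark; only then take the hook stick, reach over the front sill of the clear guard with it, put its hook through the ring eye of the isolator and draw the isolator fully out to its stop, keeping your hand out of the guard. Unhook the stick and lay it gently down flat on the bench, clear of the isolator cell, with the dial still at zero, the isolator still out and the other things left where they are.

Things in the scene. Friction and masses are not known exactly. Their poses are not given: they have to be found in the camera images.
- isolator_cell: Fixed cell on the bench: grey chassis with a clear guard. Origin on the bench below the shut isolator's eye; x to the back, y left, z up. In mm: chassis x -105..85, y -70..70, 40 high; guard x -85..72, walls y +-62 (4 thick), roof a bar grille, open only between front sill and roof. Sill x -85, top 88 high; roof from x -34, underside 146, top 154 high. Inside, all but the eye is at x > 15.
- isolator (a joint): Travel of the isolator bolt in m: 0 = shut (as it starts), 0.032 = drawn fully out toward the cell's front (its -x) against its stop. Needs about 2 N, stays where left.
- isolator_eye (a point): Centre of the upright steel ring eye at the front end of the isolator bolt, 75 mm above the bench; hole 24 mm, bar 7 mm thick, outside 38 mm, hole axis along the cell's y. Moves with the bolt. Only a rod sloping down 25 to 45 deg over the sill, under the roof, reaches it and can draw it fully out; the hook goes in sideways.
- transformer: Fixed variable transformer: grey box 120 x 130 mm, 55 mm high, with a round scale plate and the dial on top. Origin under its centre on the bench; x to the back, y left, z up. Between it and the cell stand a microscope (world x 0.37..0.70, y -0.03..0.21, up to 0.45 m high), a hot-air handpiece (x 0.42..0.58, y 0.23..0.33, to 0.28) and a hanging monitor (x 0.58..0.66, y -0.28..0.01, z 0.17..0.37).
- dial (a joint): Angle of the dial in rad: 0 = pointer at the zero mark; grows clockwise seen from above. Starts between 0.7 and 1.4, so turn it anticlockwise; it can overrun zero to its stop at -0.4. Friction about 0.04 Nm, stays where left.
- dial_grip (a point): Point on the dial's upright axis, 88 mm above the bench, 2.5 mm below the top of its black grip bar. The bar is 13 mm thick, 50 mm long along the pointer and 27 mm tall, above a round skirt 56 mm wide whose top is 63.5 mm above the bench. Axis at transformer x -5, y 0 mm.
- dial_pointer (a point): Pointed end of the dial's grip bar (a white line on top leads to it), 25 mm from the dial axis, 88 mm above the bench. Turns with the dial.
- zero_mark (a point): Outer end of the long thick zero line, with a round pip beyond it, on the scale plate under the dial; 41.5 mm from the dial axis, 56 mm above the bench. The other lines of the scale are short and thin.
- hook_stick: Loose hook stick, 224 mm long, about 0.12 kg, lying flat. Origin on the bench under the middle of its grip; x along the rod to the hook, y left (the side the hook points to), z up. Black rubber grip 90 mm long, 22 wide, 24 tall; rod 11 mm thick (13 at the ferrule), then a 6 mm steel wire bent square to the side.
- stick_grip (a point): Middle of the stick's black grip, on the rod's axis, 12 mm above the bench as it lies. The balance point is within 40 mm of it, toward the hook.
- hook_root (a point): Bend of the hook, on the rod's axis 160 mm from the middle of the grip.
- hook_tip (a point): Free end of the hook, 35 mm to the side (the stick's +y) of hook_root; the wire between is straight and 6 mm thick.
- multimeter: Loose bystander, to be left alone: red pocket multimeter, 142 x 68 x 43 mm. Origin at the centre of its underside.
- paste_jar: Loose bystander, to be left alone: round teal jar, 59 mm wide, 47 mm high. Origin at the centre of its underside.
- kapton_roll: Loose bystander, to be left alone: roll of amber tape lying flat, 70 mm wide, 12 mm high. Origin at the centre of its underside.
- tweezers_black: Loose bystander, to be left alone: black tweezers, 126 mm long, lying flat. Origin at the centre of its underside.
- cell_pack: Loose bystander, to be left alone: flat black phone cell, 117 x 38 x 8 mm. Origin at the centre of its underside.
- nippers: Loose bystander, to be left alone: small blue-handled cutters, 124 x 48 x 10 mm, lying flat. Origin at the centre of its underside.

How it is judged (in metres and radians):
On the way, in this order (a step that is already met when the one before it is completed fails the run):
1. the dial's pointer is at the zero mark (value of joint dial between -0.12 and 0.12 rad), for 0.2 s.
2. the isolator is drawn fully out by the hook in its eye (value of joint isolator above 0.027 m and distance between hook_root and isolator_eye below 0.04 m), for 0.1 s.
At the end, for the whole second after the job is handed in: The dial is within 0.12 rad of zero, the isolator at least 27 mm out (stop at 32 mm), and the hook stick lies still and flat on the bench, not touching the cell (hook tip and grip centre less than 25 mm above the bench) (all of step 1 and value of joint isolator above 0.027 m and height (world z) of each of hook_tip, stick_grip below 0.025 m and contact force between hook_stick and isolator_cell below 0.1 N and linear speed of hook_stick below 0.02 m/s).
It fails at once if the isolator is drawn while the dial is off zero (value of joint isolator above 0.005 m and not (value of joint dial between -0.15 and 0.15 rad)).
It fails at once if the hand goes into the guard (TCP within 80 mm of the eye) (distance between the grasp point and isolator_eye below 0.08 m).
It fails at once if the stick is dropped on the bench (it moves faster than 0.7 m/s less than 40 mm above it) (height (world z) of stick_grip below 0.04 m and linear speed of hook_stick above 0.7 m/s).
It fails at once if a bystander is pushed more than 30 mm (distance of any of multimeter, paste_jar, kapton_roll, tweezers_black, cell_pack, nippers from where it was at the start of the episode above 0.03 m).
It also fails if it takes over 72 s, if anything falls off the work surface, if the arm or the gripper's body presses on something with over 40 N, if the wrist force passes 120 N, or if a joint passes its speed limit or range.

ROBOT

A 6-joint arm with a two-finger parallel gripper is mounted at the origin on a cart in front of the work surface, level with it; the furniture and walls round the work are solid. World frame = base frame: x ahead of the robot, y to its left, z up, the work surface at z = 0. Lengths are in m, angles in degrees, forces in N, time in s.
With the tool pointing down it reaches from about 0.35 to 0.925 m from the base axis. Payload 6.4 kg.
Tool frame: the origin (TCP) lies between the finger pads, 19 mm behind the fingertips; this is the grasp point; z points along the fingers, y is the line along which they close (so a half turn about z gives the same grasp; the last joint's range is limited). The gripper opens to 85 mm and grips with 20 to 120 N. Pads are 22 mm wide; open, the fingers measure 114 mm over their backs; the gripper's body (76 mm by 85 mm) begins 54 mm behind the grasp point. The pads swing forward as they close: fully open they stand 13 mm farther back than shut.
Start: joints at [-85.72, 14.043, 89.255, -0, 76.702, -9.975], TCP at [0.16, -0.63, 0.25] pointing down, gripper open.
Joint ranges: [-179.41, 179.41], [-58.25, 129.5], [7.25, 145.43], [-54.29, 234.29], [11.92, 165.04], [-157.13, 157.13]. Speed limits (degrees/s): [147.25, 147.25, 180, 180, 180, 180].

INTERFACE

Orientations are given as [roll, pitch, yaw] about the fixed x, y, z axes, in that order (R = Rz(yaw) Ry(pitch) Rx(roll)).
In Python, from workcell import robot gives the robot as it stands. The module is installed in compiled form; this text tells all that it offers.
- The arm moves only by the shell command python3 -m pendant 'ROWS' [FORCE]. ROWS is JSON, one flat list of numbers, 5 for each row, row after row: the shift along the tool's x, y, z in units of 0.025 m (1.0 is 0.025 m), then the turn about the tool's z in units of pi rad (1.0 is pi rad), then the closure, from 0 (fully open) to 1 (shut). In form: [x, y, z, turn, jaw, x, y, z, turn, jaw, ...]. A call has 1 to 8 rows; each row shifts and turns the commanded pose from where the row before left it, along the tool's axes as they then stand; what a row does not reach is not made up. A row lasts 1/10 s, in which the tool goes at most 50 mm and 8.59 degrees, less where a joint would pass 70% of its speed; a pose out of reach is approached as far as the arm can. A call with a number of a shift or a turn outside -1 to 1 is refused whole. A call with a gripper value outside its range is refused whole. The fingers move at their own pace and stop on an object; FORCE is the grip in N (left out, the last holds). Time passes only in rows, so rows that do not move let the fingers close. It gives the time, the measured TCP pose, the force, the opening and the grip force at its end, in the units of the state.
- robot.state(): the state, without advancing time (a new reading comes with each control period).
- robot.get_image(name): name is "side" or "top"; returns the picture (400x640x3 uint8, blue, green, red); there is no depth.
- robot.camera_model(name): a dict with "mtx" (3x3 intrinsics, pixels), "rvec" (rotation vector, rad) and "tvec" (3), from world to camera coordinates, as OpenCV has them. Camera axes: x right, y down, z forward; pixel columns grow to the right and rows downward; lengths in m; the calibration is good to about 2 mm. A picture is of the moment at which its call begins. camera_model takes no time and is no camera call.
- robot.finish_job(): hands the job in; it is judged then, once.
The state is a dict: "time": time; "q": joint angles; "qd": joint speeds; "effort": joint torques, N m; "tcp_pos": TCP position; "tcp_rot": TCP orientation; "contact_force": force on the tool from outside, world axes, zero at the start; "moment": the same for the moment, N m; "opening": finger opening in m; "finger_force": force on a finger pad.
Only numpy, scipy, OpenCV 4.12 (cv2) and the standard library are available. Lean on these libraries where they do the work, as an engineer would, in place of code of your own. Each camera call takes 0.05 s, during which the arm holds its last target. There are 200 camera calls.

## Working session

There is one attempt and no reset: what is moved stays moved. The work goes in short steps, Python scripts to look and compute and a shell command to move; the robot and the scene stay as the last step left them, time stands still between calls to the robot, and variables do not carry over. Pictures are saved under pics/ and viewed, at most 10 in all, crops included, and the job is handed in when it is done.

```bash
mkdir -p pics
python3 - <<'E'
from workcell import robot
import cv2
for n in("top","side"):
    cv2.imwrite(f"pics/{n}0.png",robot.get_image(n)); m=robot.camera_model(n); print(n,m)
print(robot.state())
E
```

```text
top {'mtx': array([[427.01249519,   0.        , 322.62343324],
       [  0.        , 427.01249519, 193.59360379],
       [  0.        ,   0.        ,   1.        ]]), 'rvec': array([ 2.17604965, -2.1767376 ,  0.09148136]), 'tvec': array([-0.01310248,  0.54298941,  1.40573434])}
side {'mtx': array([[501.55661175,   0.        , 315.24056527],
       [  0.        , 501.55661175, 197.24222904],
       [  0.        ,   0.        ,   1.        ]]), 'rvec': array([ 0.63094802, -2.45839975,  1.38714721]), 'tvec': array([0.47211813, 0.23022577, 1.70118297])}
{'time': 0.1, 'q': array([-8.57181951e+01,  1.40790210e+01,  8.93186888e+01,  2.06868834e-04,
        7.66994956e+01, -9.97472220e+00]), 'qd': array([-0.00777344,  0.01857599, -0.04353147, -0.04416448,  0.04300727,
       -0.00256446]), 'effort': array([-3.39271228e-04, -4.30671394e+01, -3.27129185e+01, -9.42860629e-05,
        2.84200869e-03, -3.19271516e-07]), 'tcp_pos': array([ 0.16004801, -0.62950952,  0.24899556]), 'tcp_rot': array([-1.79904299e+02, -1.70354878e-02,  1.42564651e+01]), 'contact_force': array([-0.69155011,  0.8967948 ,  0.32504516]), 'moment': array([-0.0125487 ,  0.01122694,  0.00551802]), 'finger_force': 0.0, 'opening': 0.08524850716998456}
```

View pics/top0.png

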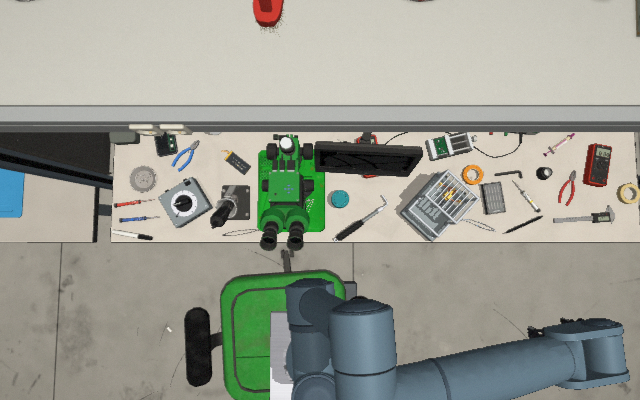

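View pics/side0.png

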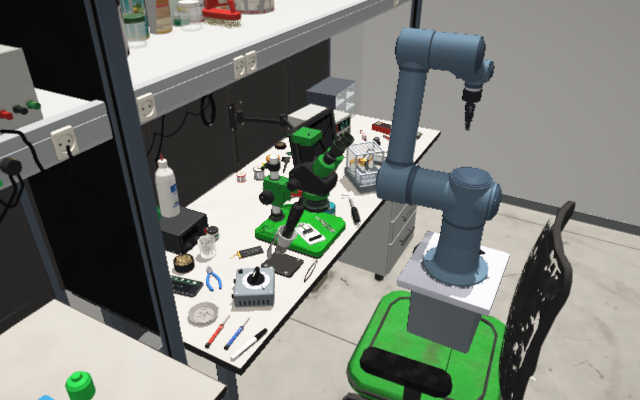

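Top view: the transformer is near (184,201), the stick runs from (340,238) to a hook near (382,200), and the cell is near (440,197). I'll zoom in on these.

```bash
cat > h.py <<'E'
import numpy as np,cv2
from workcell import robot
def cam(n):
    m=robot.camera_model(n);R=cv2.Rodrigues(np.array(m["rvec"]))[0];return m["mtx"],R,np.array(m["tvec"]).ravel()
def w(n,u,v,z):
    K,R,t=cam(n);d=R.T@np.linalg.inv(K)@[u,v,1];c=-R.T@t
    return c+d*(z-c[2])/d[2]
def px(n,P):
    K,R,t=cam(n);q=K@(R@np.asarray(P,float)+t);return q[:2]/q[2]
def crop(im,x,y,s,k):
    return cv2.resize(im[y:y+s[1],x:x+s[0]],None,fx=k,fy=k,interpolation=cv2.INTER_CUBIC)
E
python3 - <<'E'
from h import *
a=cv2.imread("pics/top0.png");b=cv2.imread("pics/side0.png")
c=np.vstack([np.hstack([crop(a,150,170,(66,60),6),crop(b,225,255,(66,60),6)]),
 crop(a,330,165,(158,80),5)[:, :792].copy()[:240*1+160] if 0 else np.hstack([crop(a,330,167,(158,79),5),np.zeros((395,2,3),np.uint8)])[:240+155]])if 0 else None
cv2.imwrite("pics/d0.png",np.hstack([crop(a,150,170,(66,66),6),crop(b,225,255,(66,66),6)]))
cv2.imwrite("pics/s0.png",crop(a,330,160,(156,85),5))
E
```

```text
(no output)
```

View pics/d0.png

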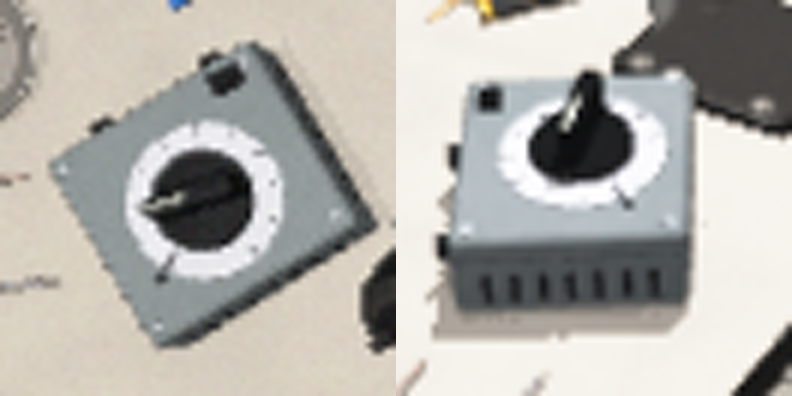

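View pics/s0.png

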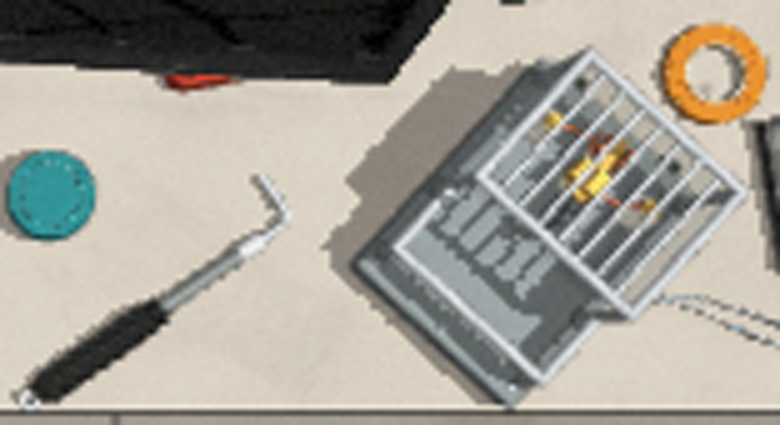

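Dial crop: the pointer is at (147,208), the skirt centre at (203,200) and the zero pip at (161,275). Stick crop: the grip end is at (35,395), the hook root at (288,215) and the tip at (260,180). The cell roof corners are (590,52), (745,188), (632,315) and (480,178), and the sill corners are (397,245) and (545,380).

Run:
```python
from h import *
np.set_printoptions(precision=4,suppress=True)
D=lambda U,V,z:w("top",(U+.5)/6-.5+150,(V+.5)/6-.5+170,z)[:2]
S=lambda U,V,z:w("top",(U+.5)/5-.5+330,(V+.5)/5-.5+160,z)[:2]
sk=D(203,200,.0635);pl=D(205,200,.056);pip=D(161,275,.056);zl=D(172,253,.056);pt=D(147,208,.088);bk=D(245,183,.0905)
# side
E_=lambda U,V,z:w("side",(U-396+.5)/6-.5+225,(V+.5)/6-.5+255,z)[:2]
print("dial",sk,pl,"side plate",E_(582,152,.056),"pip side",E_(628,203,.056))
a=lambda d:np.degrees(np.arctan2(d[1],d[0]))
print("pip dir",a(pip-pl),a(zl-pl),"ptr",a(pt-bk),a(pt-sk),np.linalg.norm(pt-bk))
corn=[D(50,165,.055),D(255,42,.055),D(378,220,.0),D(160,345,.055)]
print("box",corn,a(corn[1]-corn[3]),a(corn[1]-corn[0]))
r=[S(590,52,.154),S(745,188,.154),S(632,315,.154),S(480,178,.154)];s=[S(397,245,.088),S(545,380,.088)]
loc=np.array([[72,62],[72,-62],[-34,-62],[-34,62],[-85,62],[-85,-62]])/1e3
W=np.array(r+s);lc=loc.mean(0);wc=W.mean(0)
H=(loc-lc).T@(W-wc);U,_,Vt=np.linalg.svd(H);R=(Vt.T@np.diag([1,np.linalg.det(Vt.T@U.T)])@U.T);t=wc-R@lc
print("cell",t,a(R[:,0]),"res mm",1e3*(W-(loc@R.T+t)))
b,hr,ht,fe=S(35,395,.012),S(288,215,.012),S(260,178,.012),S(162,308,.012)
print("stick",b,hr,ht,a(hr-b),np.linalg.norm(hr-b),np.linalg.norm(ht-hr),"grip front",fe)
d=(hr-b)/np.linalg.norm(hr-b);print("mid",hr-.160*d, fe-.045*d)
```

```text
dial [0.5093 0.4389] [0.5098 0.4402] side plate [0.5076 0.4394] pip side [0.4648 0.4606]
pip dir 150.823262613542 149.27710724976723 ptr 104.0204895670138 105.09261825653431 0.05418658882954758
box [array([0.529 , 0.5257]), array([0.5965, 0.4156]), array([0.502 , 0.3604]), array([0.4311, 0.4628])] -15.931791745922478 -58.4879453853082
cell [ 0.5095 -0.3929] -42.57863839135887 res mm [[-0.6259  0.891 ]
 [-0.0365  0.2788]
 [ 1.106  -0.8081]
 [ 0.273  -2.0925]
 [ 0.4802  1.2979]
 [-1.1968  0.4329]]
stick [ 0.3929 -0.0599] [ 0.5134 -0.2306] [ 0.5385 -0.2121] -54.77748683888861 0.2089442223006479 0.031128582163721146 grip front [ 0.451  -0.1453]
mid [ 0.4212 -0.0999] [ 0.425  -0.1085]
```

Dial axis is about (0.509, 0.439), the pointer direction about 104.5° and zero about 151°. The cell origin is (0.5095, -0.393), yaw -42.6°. The stick's grip is at (0.422, -0.102), yaw -55°. First I lift and turn to yaw 90.

```bash
python3 -m pendant '[0,0,-1,-0.0468,0, 0,0,-1,-0.0468,0, 0,0,-1,-0.0468,0, 0,0,-1,-0.0468,0, 0,0,-1,-0.0468,0, 0,0,-1,-0.0468,0, 0,0,-1,-0.0468,0, 0,0,-1,-0.0468,0]'
python3 -m pendant '[0,0,-1,-0.0468,0, 0,0,-1,0,0, 0,0,-1,0,0, 0,0,-1,0,0, 1,0.33,0,0,0, 1,0.33,0,0,0, 1,0.33,0,0,0, 1,0.33,0,0,0]'
```

```text
time: 0.9
tcp_pos: [0.1601, -0.6298, 0.4504]
tcp_rot: [-180.0, -0.1, 82.0]
contact_force: [-0.6, 0.3, -0.9]
opening: 0.0853
finger_force: 0.0
time: 1.7
tcp_pos: [0.1932, -0.529, 0.5493]
tcp_rot: [-180.0, -0.1, 90.1]
contact_force: [0.4, -0.2, -0.3]
opening: 0.0851
finger_force: 0.0
```

```bash
python3 -m pendant '[1,0.325,0,0,0, 1,0.325,0,0,0, 1,0.325,0,0,0, 1,0.325,0,0,0, 1,0.325,0,0,0, 1,0.325,0,0,0, 1,0.325,0,0,0, 1,0.325,0,0,0]'
python3 -m pendant '[1,0.325,0,0,0, 1,0.325,0,0,0, 1,0.325,0,0,0, 1,0.325,0,0,0, 1,0.325,0,0,0, 1,0.325,0,0,0, 1,0.325,0,0,0, 1,0.325,0,0,0]'
python3 -m pendant '[1,0.325,0,0,0, 1,0.325,0,0,0, 1,0.325,0,0,0, 1,0.325,0,0,0, 1,0.325,0,0,0, 1,0.325,0,0,0, 1,0.325,0,0,0, 1,0.325,0,0,0]'
```

```text
time: 2.5
tcp_pos: [0.2578, -0.3288, 0.5495]
tcp_rot: [-180.0, -0.0, 90.1]
contact_force: [0.2, 0.6, 0.2]
opening: 0.0854
finger_force: 0.0
time: 3.3
tcp_pos: [0.3225, -0.1287, 0.5497]
tcp_rot: [-180.0, -0.0, 90.1]
contact_force: [0.5, -0.4, -1.0]
opening: 0.0856
finger_force: 0.0
time: 4.1
tcp_pos: [0.3873, 0.0715, 0.5496]
tcp_rot: [-180.0, 0.0, 90.1]
contact_force: [-0.5, -0.6, -0.6]
opening: 0.0852
finger_force: 0.0
```

```bash
python3 -m pendant '[1,0.33,0,0,0, 1,0.33,0,0,0, 1,0.33,0,0,0, 1,0.33,0,0,0, 1,0.33,0,0,0, 1,0.33,0,0,0, 1,0.33,0,0,0, 1,0.33,0,0,0]'
python3 -m pendant '[1,0.33,0,0,0, 1,0.33,0,0,0, 1,0.33,0,0,0, 1,0.33,0,0,0, 1,0.33,0,0,0, 1,0.33,0,0,0, 0.7,0.23,0,0,0, 0,0,-0,-0.04,0]'
python3 -m pendant '[0,0,1,-0.04,0, 0,0,1,0,0, 0,0,1,0,0, 0,0,1,0,0, 0,0,1,0,0, 0,0,1,0,0, 0,0,1,0,0, 0,0,1,0,0]'
python3 -m pendant '[0,0,1,0,0, 0,0,1,0,0, 0,0,1,0,0, 0,0,1,0,0, 0,0,0.5,0,0, 0,0,0.5,0,0, 0,0,0,0,0]'
```

```text
time: 4.9
tcp_pos: [0.4531, 0.2715, 0.5495]
tcp_rot: [-180.0, 0.0, 90.1]
contact_force: [1.1, -0.9, 0.5]
opening: 0.0851
finger_force: 0.0
time: 5.7
tcp_pos: [0.5083, 0.4398, 0.5476]
tcp_rot: [-179.8, 0.1, 97.6]
contact_force: [-0.3, 0.0, 0.1]
opening: 0.0856
finger_force: 0.0
time: 6.5
tcp_pos: [0.5077, 0.4378, 0.3483]
tcp_rot: [-179.9, 0.0, 104.5]
contact_force: [-0.2, 0.4, -0.1]
opening: 0.0852
finger_force: 0.0
time: 7.2
tcp_pos: [0.5074, 0.4375, 0.2232]
tcp_rot: [-179.8, 0.0, 104.5]
contact_force: [-0.4, 0.4, -0.6]
opening: 0.0854
finger_force: 0.0
```

```bash
python3 -m pendant '[0.06,0.07,1,0,0, 0,0,1,0,0, 0,0,1,0,0, 0,0,1,0,0, 0,0,0.7,0,0, 0,0,0.5,0,0, 0,0,0.2,0,0, 0,0,0,0,0]'
python3 -m pendant '[0,0,0,0,1, 0,0,0,0,1, 0,0,0,0,1, 0,0,0,0,1, 0,0,0,0,1, 0,0,0,0,1]' 40
```

```text
time: 8.0
tcp_pos: [0.5095, 0.4399, 0.09]
tcp_rot: [180.0, 0.0, 104.5]
contact_force: [0.0, 0.2, -0.4]
opening: 0.0857
finger_force: 0.0
time: 8.6
tcp_pos: [0.5093, 0.4399, 0.0904]
tcp_rot: [-180.0, -0.0, 104.5]
contact_force: [-1.1, -0.2, 2.1]
opening: 0.0119
finger_force: 43.2
```

```bash
python3 -m pendant '[0,0,0,-0.043,1, 0,0,0,-0.043,1, 0,0,0,-0.043,1, 0,0,0,-0.043,1, 0,0,0,-0.043,1, 0,0,0,-0.043,1, 0,0,0,0,1, 0,0,0,0,1]'
python3 -m pendant '[0,0,0,0,0, 0,0,0,0,0, 0,0,0,0,0, 0,0,0,0,0, 0,0,-1,0,0, 0,0,-1,0,0, 0,0,-1,0,0, 0,0,-1,0,0]'
python3 -m pendant '[0,0,-1,0,0, 0,0,-1,0,0, 0,0,-1,0,0, 0,0,-1,0,0, 0,0,-1,0,0, 0,0,-1,0,0, 0,0,-1,0,0, 0,0,0,0,0]'
python3 - <<'E'
from h import *
a=robot.get_image("top");b=robot.get_image("side")
cv2.imwrite("pics/d1.png",np.hstack([crop(a,150,170,(66,66),6),crop(b,225,255,(66,66),6)]))
E
```

```text
time: 9.4
tcp_pos: [0.5086, 0.4394, 0.0904]
tcp_rot: [-179.9, -0.1, 150.9]
contact_force: [-4.8, -3.7, 5.6]
opening: 0.0122
finger_force: 43.6
time: 10.2
tcp_pos: [0.5093, 0.4398, 0.1909]
tcp_rot: [180.0, 0.0, 150.9]
contact_force: [0.4, 0.4, -0.3]
opening: 0.0855
finger_force: 0.0
time: 11.0
tcp_pos: [0.5105, 0.4406, 0.3701]
tcp_rot: [179.6, 0.2, 150.9]
contact_force: [1.2, 0.7, 1.1]
opening: 0.0854
finger_force: 0.0
```

View pics/d1.png

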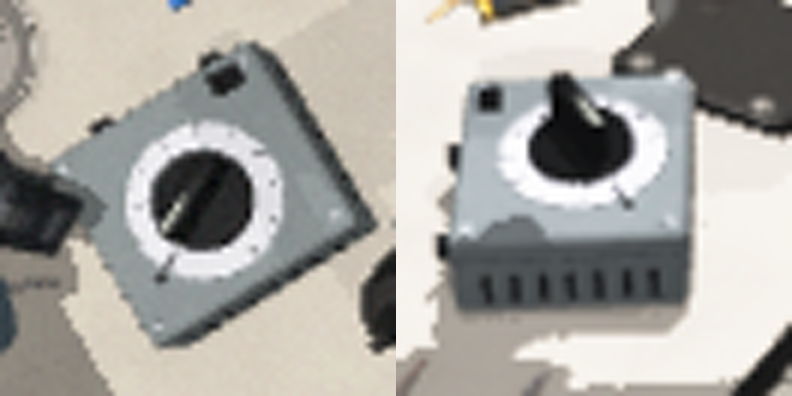

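Top crop: the white line runs from (187,200) to (165,232) and the pip is at (161,275), so the pointer is close to zero. I'll measure the angle numerically.

Run:
```python
from h import *
c=cv2.imread("pics/d1.png").astype(float).mean(2);c0=cv2.imread("pics/d0.png").astype(float).mean(2)
ax=np.array([.5090,.4395])
def s(img,n,ang,r,z):
    P=ax+r*np.array([np.cos(ang),np.sin(ang)]);u,v=px(n,[*P,z])
    u,v=((u-150+.5)*6-.5,(v-170+.5)*6-.5) if n=="top" else ((u-225+.5)*6-.5+396,(v-255+.5)*6-.5)
    return cv2.getRectSubPix(img.astype(np.float32),(1,1),(float(u),float(v)))[0,0]
for n in("top","side"):
    print(n)
    for nm,img,z,rs,A in(("line0",c0,.0905,np.linspace(.010,.022,9),range(85,125,2)),("line1",c,.0905,np.linspace(.010,.022,9),range(130,172,2)),("zero",c,.056,np.linspace(.034,.040,5),range(136,168,2)),("pip",c,.056,np.linspace(.042,.048,5),range(136,168,2))):
        v=np.array([np.mean([s(img,n,np.radians(a),r,z) for r in rs]) for a in A]);A=np.array(A)
        if nm[0]=="l": wt=np.clip(v-v.min()-.5*(v.max()-v.min()),0,None)
        else: wt=np.clip(v.max()-v-.5*(v.max()-v.min()),0,None)
        print(nm,(wt*A).sum()/wt.sum(),v.astype(int))
```

```text
top
line0 101.00781498441671 [110 111 109 106 105 107 115 126 137 143 142 132 117 101  88  78  71  65
  62  60]
line1 144.01993687449763 [ 92 100 108 118 130 143 155 162 162 154 139 120 101  83  68  55  45  38
  33  30  27]
zero 149.78212981620337 [241 238 239 240 227 192 152 138 164 205 229 235 234 234 235 233]
pip 150.10832314224507 [168 165 166 173 170 142 106  93 105 131 158 167 166 165 163 164]
side
line0 112.4665668500471 [ 67  55  49  49  54  64  76  90 107 125 144 164 180 192 195 188 174 154
 131 109]
line1 156.69918197101558 [ 20  23  27  33  41  52  66  83 102 123 143 161 174 180 178 170 155 136
 117  98  83]
zero 155.3428471449817 [252 253 254 254 254 252 251 245 219 190 187 212 237 249 252 252]
pip 153.9424636539701 [183 187 195 204 211 207 197 178 142 119 145 193 223 225 215 207]
```

Dial is within about 2° of zero. Now I go back over the microscope to the stick, at yaw 125.

```bash
python3 -m pendant '[0,0,-1,0.036,0, 0,0,-1,0.036,0, 0,0,-1,0.036,0, 0,0,-1,0.036,0, 0,0,-1,0,0, 0,0,-1,0,0, 0,0,-1,0,0, 0,0,0,0,0]'
python3 -m pendant '[-0.975,-1,0,0,0, -0.975,-1,0,0,0, -0.975,-1,0,0,0, -0.975,-1,0,0,0, -0.975,-1,0,0,0, -0.975,-1,0,0,0, -0.975,-1,0,0,0, -0.975,-1,0,0,0]'
python3 -m pendant '[-0.975,-1,0,0,0, -0.975,-1,0,0,0, -0.975,-1,0,0,0, -0.975,-1,0,0,0, -0.975,-1,0,0,0, -0.975,-1,0,0,0, -0.975,-1,0,0,0, -0.4,-0.4,0,0,0]'
```

```text
time: 11.9
tcp_pos: [0.5097, 0.44, 0.5422]
tcp_rot: [179.8, 0.0, 125.0]
contact_force: [0.5, 0.2, 0.2]
opening: 0.0854
finger_force: 0.0
time: 12.7
tcp_pos: [0.4567, 0.1641, 0.5368]
tcp_rot: [-179.8, -0.1, 125.0]
contact_force: [-0.5, -0.4, -0.2]
opening: 0.0855
finger_force: 0.0
time: 13.5
tcp_pos: [0.4088, -0.0909, 0.5367]
tcp_rot: [-179.9, -0.2, 124.8]
contact_force: [0.2, 0.1, -0.1]
opening: 0.0855
finger_force: 0.0
```

```bash
python3 -m pendant '[-0.06,0.16,1,0,0, 0,0,1,0,0, 0,0,1,0,0, 0,0,1,0,0, 0,0,1,0,0, 0,0,1,0,0, 0,0,1,0,0, 0,0,1,0,0]'
python3 -m pendant '[0,0,1,0,0, 0,0,1,0,0, 0,0,1,0,0, 0,0,1,0,0, 0,0,1,0,0, 0,0,1,0,0, 0,0,1,0,0, 0,0,1,0,0]'
python3 -m pendant '[0,0,1,0,0, 0,0,1,0,0, 0,0,0.8,0,0.3, 0,0,0.4,0,0.3, 0,0,0.2,0,0.3, 0,0,0,0,0.3]'
```

```text
time: 14.3
tcp_pos: [0.4124, -0.0871, 0.3359]
tcp_rot: [-179.9, -0.2, 125.0]
contact_force: [-0.2, -0.1, 0.1]
opening: 0.0855
finger_force: 0.0
time: 15.1
tcp_pos: [0.4113, -0.0865, 0.1364]
tcp_rot: [-179.9, -0.2, 125.0]
contact_force: [0.3, -0.1, -0.2]
opening: 0.0857
finger_force: 0.0
time: 15.7
tcp_pos: [0.4127, -0.0872, 0.0542]
tcp_rot: [-180.0, -0.1, 125.0]
contact_force: [1.0, 0.4, -0.1]
opening: 0.0597
finger_force: 0.0
```

```bash
python3 -m pendant '[0,0,0.6,0,0.3, 0,0,0.4,0,0.4, 0,0,0.28,0,0.4, 0,0,0,0,0.6, 0,0,0,0,1, 0,0,0,0,1, 0,0,0,0,1, 0,0,0,0,1]' 20
```

```text
time: 16.5
tcp_pos: [0.4138, -0.0877, 0.0234]
tcp_rot: [180.0, 0.0, 125.0]
contact_force: [-0.0, -0.3, 1.0]
opening: 0.0213
finger_force: 20.8
```

```bash
python3 -m pendant '[0,0,-0.5,0,1, 0,0,-1,0,1, 0,0,-1,0,1, 0,0,-0.9,0,1, 0,0,-0.5,0,1, 0,0,0,0,1]'
cat > look.py <<'E'
from h import *
import sys
p=np.array(robot.state()["tcp_pos"]);out=[]
for n in("top","side"):
    im=robot.get_image(n);u,v=px(n,p+np.array([.05,-.08,0]));W=65
    x=int(np.clip(u-W/2,0,640-W));y=int(np.clip(v-W/2,0,400-W));out.append(crop(im,x,y,(W,W),6));print(n,x,y)
    cv2.imwrite(f"pics/{sys.argv[1]}_{n}_raw.png",im)
cv2.imwrite(f"pics/{sys.argv[1]}.png",np.hstack(out))
E
python3 look.py l1
```

```text
time: 17.1
tcp_pos: [0.4145, -0.0881, 0.1221]
tcp_rot: [179.9, 0.2, 125.0]
contact_force: [-0.1, 0.3, -0.5]
opening: 0.0214
finger_force: 20.7
top 340 183
side 320 148
```

View pics/l1.png

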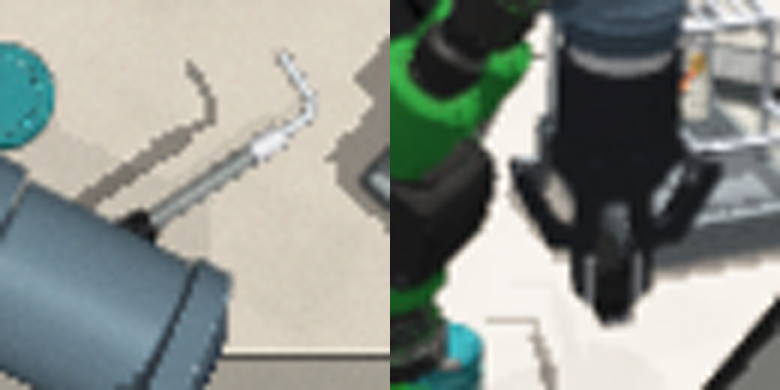

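Top crop: the stick is held still flat, with the hook at (312,105) well apart from its shadow. I'll lower it again, look for a light grip by partial closure, and pivot the stick against the bench.

```bash
python3 -m pendant '[0,0,1,0,1, 0,0,1,0,1, 0,0,1,0,1, 0,0,0.5,0,1, 0,0,0.3,0,1, 0,0,0.15,0,1, 0,0,0,0,1]'
python3 -m pendant '[0,0,0,0,0.74, 0,0,0,0,0.74, 0,0,0,0,0.74]'
python3 -m pendant '[0,0,0,0,0.745, 0,0,0,0,0.745]'
python3 -m pendant '[0,0,0,0,0.75, 0,0,0,0,0.75]'
```

```text
time: 17.9
tcp_pos: [0.413, -0.0875, 0.0216]
tcp_rot: [-179.9, -0.1, 125.0]
contact_force: [-4.1, 0.4, 6.6]
opening: 0.0215
finger_force: 20.4
time: 18.2
tcp_pos: [0.4133, -0.0875, 0.0215]
tcp_rot: [-180.0, -0.0, 125.0]
contact_force: [-0.2, -0.8, -0.7]
opening: 0.0222
finger_force: 0.5
time: 18.4
tcp_pos: [0.4134, -0.0876, 0.0217]
tcp_rot: [180.0, -0.0, 125.0]
contact_force: [0.6, 0.3, -1.6]
opening: 0.0216
finger_force: 6.2
time: 18.6
tcp_pos: [0.4135, -0.0876, 0.0217]
tcp_rot: [180.0, 0.0, 125.0]
contact_force: [0.0, -0.2, -2.2]
opening: 0.0217
finger_force: 15.8
```

```bash
python3 -m pendant '[0,0,0,0,0.742, 0,0,0,0,0.742, 0,0,-0.2,0,0.742, 0,0,-0.2,0,0.742, 0,0,-0.2,0,0.742, 0,0,-0.2,0,0.742, 0,0,0,0,0.742]'
python3 - <<'E'
from h import *
im=robot.get_image("top");cv2.imwrite("pics/l2.png",crop(im,340,183,(65,65),6))
E
```

```text
time: 19.3
tcp_pos: [0.4142, -0.088, 0.0428]
tcp_rot: [179.9, 0.1, 125.0]
contact_force: [0.5, -0.8, 0.0]
opening: 0.0223
finger_force: 0.0
```

View pics/l2.png

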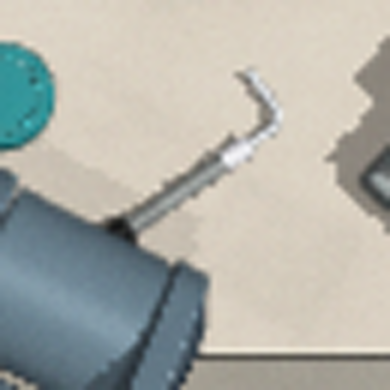

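The grip slipped off and the stick is back on the bench (hook root at (280,110)). I'll re-seat with slightly more closure.

```bash
python3 -m pendant '[0,0,0.4,0,0.72, 0,0,0.4,0,0.72, 0,0,0.03,0,0.72, 0,0,0,0,0.745, 0,0,0,0,0.745, 0,0,0,0,0.744, 0,0,0,0,0.744]'
cp pics/l2.png /tmp/; python3 -m pendant '[0,0,-0.2,0,0.744, 0,0,-0.2,0,0.744, 0,0,-0.2,0,0.744, 0,0,-0.2,0,0.744, 0,0,0,0,0.744]'
cat > hk.py <<'E'
from h import *
# bright hook/ferrule and dark shadow pixels in hook area of top view
im=robot.get_image("top").astype(int);s=im[185:232,368:402]
g=s.mean(2);sat=s.max(2)-s.min(2)
for r in range(0,47,1): print(185+r,"".join("#" if (v<120) else "+" if v<165 else "o" if (q<14 and v>175) else "." for v,q in zip(g[r],sat[r])))
print(robot.state()["moment"])
E
python3 hk.py
```

```text
time: 20.05
tcp_pos: [0.4135, -0.0877, 0.0211]
tcp_rot: [180.0, 0.0, 125.0]
contact_force: [-0.5, 0.8, -0.5]
opening: 0.0222
finger_force: 5.6
time: 20.55
tcp_pos: [0.4141, -0.0879, 0.042]
tcp_rot: [179.9, 0.1, 125.0]
contact_force: [0.4, -0.5, -1.2]
opening: 0.0217
finger_force: 5.6
185 ..................................
186 ..................................
187 ..................................
188 ..................................
189 ..................................
190 ..................................
191 ..................................
192 ..................................
193 .........+....oo.................+
194 .........++....oo...............++
195 ..........++...oo..............+++
196 ...........++..+oo.............+++
197 ...........++....oo.............++
198 ............++...ooo.............+
199 ............+++..+oo..............
200 ..............+...+oo.............
201 ..............+...+oo............+
202 .............++...+oo...........++
203 ............+++.+ooo............++
204 ..........++#...ooo............+++
205 .......++++++ooooo...........++
[... 355 characters left out ...]
215 +.+++.........................+++#
216 .++............................+++
217 ++..............................++
218 +................................+
219 ..................................
220 ..................................
221 ..................................
222 ..................................
223 ..................................
224 ..................................
225 ..................................
226 .++...............................
227 ####..............................
228 ######............................
229 ######+...........................
230 #######...........................
231 ######+...........................
[ 0.00807429  0.01515685 -0.01880575]
```

```bash
sed -i 's/for r in range.*$/a=(g<165)\&(g>=100); hk=(sat<14)\&(g>175)\nfor r in range(8,20): print(185+r,[int(x)+368 for x in np.where(a[r][:30])[0]],[int(x)+368 for x in np.where(hk[r])[0]])/' hk.py
python3 -m pendant '[0,0,0.3,0,0.744, 0,0,0,0,0.7435, 0,0,0,0,0.7435]'; python3 hk.py | sed -n 3,8p
python3 -m pendant '[0,0,0,0,0.743, 0,0,0,0,0.743]'; python3 hk.py | sed -n 3,8p
python3 -m pendant '[0,0,0,0,0.7426, 0,0,0,0,0.7426]'; python3 hk.py | sed -n 3,8p
```

```text
time: 20.9
tcp_pos: [0.4129, -0.0873, 0.0328]
tcp_rot: [-180.0, -0.1, 125.0]
contact_force: [-0.2, 0.6, -1.3]
opening: 0.0222
finger_force: 4.0
195 [378, 379] [382, 383]
196 [379, 380, 381, 382] [383, 384]
197 [380, 381] [384, 385]
198 [380, 381, 382] [384, 385]
199 [381, 382, 384] [385, 386]
200 [382, 383, 385] [386, 387]
time: 21.15
tcp_pos: [0.4135, -0.0877, 0.0335]
tcp_rot: [180.0, 0.0, 125.0]
contact_force: [-1.1, -0.2, -0.3]
opening: 0.0222
finger_force: 2.1
195 [380] [381, 382]
196 [] [381, 382]
197 [381] [382, 383]
198 [382] [383, 384]
199 [383] [384]
200 [383] [384, 385]
time: 21.4
tcp_pos: [0.4135, -0.0877, 0.0336]
tcp_rot: [180.0, 0.0, 125.0]
contact_force: [0.2, 0.0, -1.0]
opening: 0.0221
finger_force: 0.7
195 [380] [381, 382]
196 [380] [382]
197 [381] [382, 383]
198 [382] [383, 384]
199 [383] [384, 385]
200 [383] [384, 385]
```

```bash
python3 -m pendant '[0,0,0,0,0.743, 0,0,-0.15,0,0.743, 0,0,-0.15,0,0.743, 0,0,-0.15,0,0.743, 0,0,-0.15,0,0.743, 0,0,-0.15,0,0.743, 0,0,-0.1,0,0.743, 0,0,0,0,0.743]'; python3 hk.py | sed -n 1,8p
```

```text
time: 22.25
tcp_pos: [0.4137, -0.0877, 0.0552]
tcp_rot: [180.0, 0.0, 125.0]
contact_force: [0.4, 0.3, -0.6]
opening: 0.022
finger_force: 1.3
193 [] []
194 [] []
195 [379] [380]
196 [379] [380, 381]
197 [380] [381, 382]
198 [380] [381, 382]
199 [381] [382, 383]
200 [382] [383, 384]
```

```bash
python3 -m pendant '[0,0,-0.2,0,0.743, 0,0,-0.2,0,0.743, 0,0,-0.2,0,0.743, 0,0,-0.2,0,0.743, 0,0,-0.2,0,0.743, 0,0,-0.2,0,0.743, 0,0,-0.2,0,0.743, 0,0,0,0,0.743]'; python3 hk.py | sed -n 1,9p
python3 -m pendant '[0,0,-0.2,0,0.743, 0,0,-0.2,0,0.743, 0,0,-0.2,0,0.743, 0,0,-0.2,0,0.743, 0,0,-0.2,0,0.743, 0,0,-0.2,0,0.743, 0,0,-0.1,0,0.743, 0,0,0,0,0.743]'; python3 hk.py | sed -n 1,9p
```

```text
time: 23.1
tcp_pos: [0.4139, -0.0878, 0.0906]
tcp_rot: [180.0, 0.1, 125.0]
contact_force: [-0.8, -0.8, -0.5]
opening: 0.022
finger_force: 1.3
193 [] []
194 [] []
195 [] []
196 [] []
197 [376] [377]
198 [376] [377, 378]
199 [] [378, 379]
200 [377] [378, 379]
201 [378] [379, 380]
time: 23.95
tcp_pos: [0.4137, -0.0877, 0.1227]
tcp_rot: [180.0, 0.0, 125.0]
contact_force: [-0.0, 0.6, -1.0]
opening: 0.0219
finger_force: 1.3
193 [] []
194 [] []
195 [] []
196 [] []
197 [] []
198 [] []
199 [] []
200 [] [372]
201 [371] [372, 373]
```

The stick is pivoting with its hook on the bench. I'll tighten the grip, lift a little and look.

```bash
python3 -m pendant '[0,0,0,0,0.75, 0,0,0,0,0.8, 0,0,0,0,1, 0,0,0,0,1, 0,0,-0.5,0,1, 0,0,-1,0,1, 0,0,-0.5,0,1, 0,0,0,0,1]' 100; python3 look.py l3
```

```text
time: 24.8
tcp_pos: [0.4149, -0.0884, 0.1747]
tcp_rot: [179.9, 0.3, 125.0]
contact_force: [-0.3, -0.3, -1.0]
opening: 0.0198
finger_force: 98.1
top 342 182
side 320 136
```

View pics/l3.png

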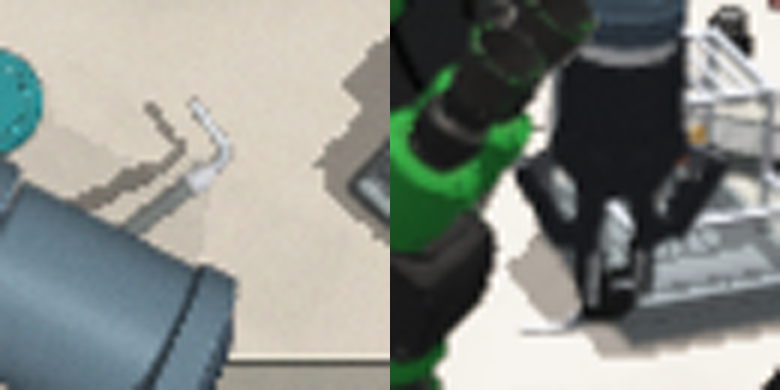

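Top crop: the hook root is at (228,152) and the tip at (195,100). The side crop shows the tip at (132,331), so the stick slopes down as wanted.

Run:
```python
from h import *
np.set_printoptions(precision=4,suppress=True)
T=lambda U,V,z:w("top",(U+.5)/6-.5+342,(V+.5)/6-.5+182,z)
tcp=np.array([.4149,-.0884,.1747]);z=.055
r=T(226,153,z);t=T(194,100,z);print(r,t,np.linalg.norm(r-t),r-tcp)
d=r-tcp;print("yaw rod",np.degrees(np.arctan2(d[1],d[0])),"horiz",np.hypot(*d[:2]),"hook dir",np.degrees(np.arctan2(*(t-r)[1::-1])))
print("slope",np.degrees(np.arctan2(.1197-.01,np.hypot(*d[:2]))))
# side ray tip height: find z along side ray closest to t xy
u,v=(132+.5)/6-.5+320,(331+.5)/6-.5+136
for zz in(.045,.055,.065):print(zz,w("side",u,v,zz),px("side",[*t[:2],zz]),(u,v))
```

```text
[ 0.496  -0.1981  0.055 ] [ 0.5249 -0.181   0.055 ] 0.03358113237612405 [ 0.0811 -0.1097 -0.1197]
yaw rod -53.518611569538585 horiz 0.13641132270590076 hook dir 30.59435214509023
slope 38.805734532180544
0.045 [ 0.5246 -0.1955  0.045 ] [339.9093 192.3215] (341.5833333333333, 190.75)
0.055 [ 0.5172 -0.1801  0.055 ] [339.9632 190.1892] (341.5833333333333, 190.75)
0.065 [ 0.5098 -0.1647  0.065 ] [340.0174 188.0461] (341.5833333333333, 190.75)
```

Slope about 39°, hook root 136 mm ahead of and 120 mm below the TCP. I'll raise it, align the rod with the cell (yaw 137.4), and move in front of the sill on the right side.

```bash
python3 -m pendant '[0,0,-0.95,-0.023,1, 0,0,-0.95,-0.023,1, 0,0,-0.9,-0.023,1, 0,0,0,0,1, -0.1,-0.7,0,0,1, -0.1,-0.9,0,0,1, -0.1,-0.9,0,0,1, -0.1,-0.9,0,0,1]'
python3 -m pendant '[-0.1,-0.9,0,0,1, -0.1,-0.9,0,0,1, -0.1,-0.9,0,0,1, -0.1,-0.9,0,0,1, -0.1,-0.9,0,0,1, -0.1,-0.4,0,0,1, 0,0,0,0,1]'
```

```text
time: 25.7
tcp_pos: [0.362, -0.1569, 0.2397]
tcp_rot: [-180.0, -0.2, 137.3]
contact_force: [-0.0, -1.0, -0.9]
opening: 0.0198
finger_force: 98.3
time: 26.4
tcp_pos: [0.2908, -0.2574, 0.2407]
tcp_rot: [180.0, -0.1, 137.2]
contact_force: [-0.3, 0.5, -1.4]
opening: 0.0196
finger_force: 98.2
```

```bash
python3 -m pendant '[-0.6,0,0.1,0,1, -0.7,0,0.1,0,1, -0.7,0,0.1,0,1, -0.6,0,0.1,0,1, -0.5,0,0.3,0,1, -0.5,0,0.3,0,1, 0,0,0,0,1]'
python3 -m pendant '[-0.4,0,0.3,0,1, -0.4,0,0.3,0,1, -0.3,0,0.25,0,1, 0,0,0,0,1]'
python3 - <<'E'
from h import *
C=np.array([.5095,-.3929]);out=[]
for n in("top","side"):
    im=robot.get_image(n);cv2.imwrite(f"pics/e1_{n}_raw.png",im);u,v=px(n,[*C,.075]);x=int(u-32);y=int(v-32);print(n,x,y,u,v);out.append(crop(im,x,y,(65,65),6))
cv2.imwrite("pics/e1.png",np.hstack(out))
E
```

```text
time: 27.1
tcp_pos: [0.3583, -0.3171, 0.2154]
tcp_rot: [179.9, -0.2, 137.5]
contact_force: [-0.8, 1.1, -1.3]
opening: 0.0198
finger_force: 98.3
time: 27.5
tcp_pos: [0.378, -0.3361, 0.195]
tcp_rot: [180.0, -0.1, 137.4]
contact_force: [-0.6, 0.0, -0.7]
opening: 0.0197
finger_force: 98.3
top 408 170 440.5710725434726 202.53406506699136
side 333 133 365.1401368509037 165.34556039923973
```

View pics/e1.png

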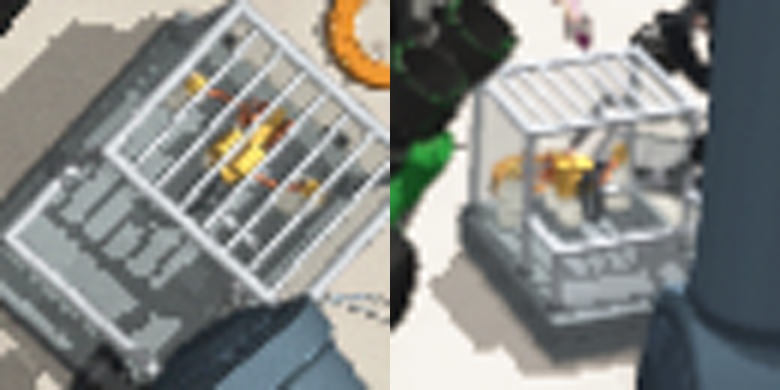

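Top crop: a pale hook shows between the bars from about (225,220) to (255,245), to the right of the eye (198,198), as predicted. Next the hook goes sideways through the eye, with force checks.

```bash
python3 -m pendant '[0,0.15,0,0,1, 0,0.15,0,0,1, 0,0.15,0,0,1, 0,0.15,0,0,1, 0,0,0,0,1, 0,0,0,0,1]'
python3 -m pendant '[0,0.15,0,0,1, 0,0.15,0,0,1, 0,0.15,0,0,1, 0,0.1,0,0,1, 0,0,0,0,1, 0,0,0,0,1]'
```

```text
time: 28.2
tcp_pos: [0.3882, -0.3257, 0.196]
tcp_rot: [-180.0, 0.0, 137.4]
contact_force: [0.4, 0.1, -1.3]
opening: 0.0199
finger_force: 98.3
time: 28.8
tcp_pos: [0.3974, -0.3156, 0.196]
tcp_rot: [-180.0, -0.0, 137.4]
contact_force: [0.3, -1.3, -0.3]
opening: 0.0198
finger_force: 98.3
```

```bash
python3 -m pendant '[0.15,0,0,0,1, 0.15,0,0,0,1, 0.15,0,0,0,1, 0.15,0,0,0,1, 0,0,0,0,1]'
python3 -m pendant '[0.15,0,0,0,1, 0.15,0,0,0,1, 0,0,0,0,1]'
python3 -m pendant '[0.2,0,0,0,1, 0.2,0,0,0,1, 0,0,0,0,1]'
```

```text
time: 29.3
tcp_pos: [0.3861, -0.3053, 0.196]
tcp_rot: [-180.0, 0.0, 137.4]
contact_force: [1.3, -0.5, -1.7]
opening: 0.0198
finger_force: 98.1
time: 29.6
tcp_pos: [0.3805, -0.3002, 0.196]
tcp_rot: [-180.0, -0.0, 137.4]
contact_force: [-0.0, -0.1, -2.2]
opening: 0.02
finger_force: 98.2
time: 29.9
tcp_pos: [0.373, -0.2932, 0.196]
tcp_rot: [-180.0, -0.0, 137.4]
contact_force: [0.9, 0.2, -1.4]
opening: 0.0201
finger_force: 98.2
```

```bash
python3 -m pendant '[0.2,0,0,0,1, 0.1,0,0,0,1, 0,0,0,0,1]'
python3 - <<'E'
from h import *
f=np.array([(robot.get_image("top"),robot.state()["contact_force"])[1] for _ in range(6)]).mean(0);print(f, f@[.736,-.677,0],robot.state()["tcp_pos"])
a=robot.get_image("top").astype(int);b=cv2.imread("pics/e1_top_raw.png").astype(int)
d=np.abs(a-b).sum(2)
# changes near the eye strip (cell -x) in top view
for xc in range(-60,25,5):
    o=[]
    for yc in (-50,-40,-30,-20,-10,0,10,20,30,40):
        P=np.array([.5095,-.3929])+np.array([[.736,.677],[-.677,.736]])@(np.array([xc,yc])/1e3);u,v=px("top",[*P,.075]);o.append("%4d"%d[int(round(v)),int(round(u))])
    print(xc,*o)
E
```

```text
time: 30.2
tcp_pos: [0.3677, -0.2883, 0.196]
tcp_rot: [-180.0, -0.0, 137.4]
contact_force: [0.2, -0.4, -1.7]
opening: 0.0198
finger_force: 98.1
[ 0.20320409 -0.10588122 -1.01058128] 0.22123979983404513 [ 0.36785576 -0.28855466  0.1959816 ]
-60  180   36   35  321    9   25   27   37    6   10
-55  151   10   68  330    3   12   15  136   36    7
-50  158   27   32  310    9    6  157  131  185    4
-45  103   36   40  209    6  310  146  172   34    2
-40   28   40   41  133   58  303  160   36    7    1
-35   70   34    7   44   32  276   49    8    9    2
-30   55   38   10   17    5  274   11    8    7    3
-25  105    7    4    5   15  275    6    3    5    2
-20   89    3   13    1   15  111    4   11    7   11
-15    3    0    2    1    0    3   11    0    8    2
-10    9    7    6    9    4  164   21    4    5    0
-5   11    7    6   17    5  343  123    4    5   14
0   12  120   78   62   12  335   24    2    5    7
5    2   48   28  291   20  317   24    7    6    3
10    2    6    2    3    8  323    3    8    9   10
15    3    9    6    3    3  327    2    0    4    7
20    2    8    3    3   13   19    4    4   16    7
```

Image difference shows the ring has moved about 28 mm out. I'll pull on to the stop.

```bash
python3 -m pendant '[0.1,0,0,0,1, 0.1,0,0,0,1, 0,0,0,0,1]'
python3 -m pendant '[0.08,0,0,0,1, 0,0,0,0,1, 0,0,0,0,1]'
python3 -m pendant '[0.08,0,0,0,1, 0,0,0,0,1, 0,0,0,0,1]'
```

```text
time: 30.85
tcp_pos: [0.3641, -0.2851, 0.196]
tcp_rot: [-180.0, 0.0, 137.4]
contact_force: [1.2, -0.6, -2.4]
opening: 0.0202
finger_force: 98.1
time: 31.15
tcp_pos: [0.3635, -0.2844, 0.1958]
tcp_rot: [180.0, 0.2, 137.4]
contact_force: [5.7, -4.8, -7.0]
opening: 0.0197
finger_force: 98.3
time: 31.45
tcp_pos: [0.363, -0.2839, 0.1956]
tcp_rot: [180.0, 0.5, 137.4]
contact_force: [12.1, -10.2, -14.3]
opening: 0.0198
finger_force: 98.5
```

At the stop. I'll ease off to the hole's middle and slide the hook out sideways.

```bash
python3 -m pendant '[-0.2,0,0,0,1, -0.2,0,0,0,1, -0.05,0,0,0,1, 0,0,0,0,1, 0,0,0,0,1]'
python3 -m pendant '[0,-0.2,0,0,1, 0,-0.2,0,0,1, 0,-0.2,0,0,1, 0,-0.2,0,0,1, 0,0,0,0,1]'
python3 -m pendant '[0,-0.2,0,0,1, 0,-0.2,0,0,1, 0,-0.05,0,0,1, 0,0,0,0,1]'
```

```text
time: 31.95
tcp_pos: [0.3695, -0.29, 0.196]
tcp_rot: [180.0, -0.0, 137.4]
contact_force: [0.4, -1.3, -1.3]
opening: 0.0201
finger_force: 100.5
time: 32.45
tcp_pos: [0.3556, -0.3054, 0.196]
tcp_rot: [-180.0, 0.0, 137.4]
contact_force: [0.2, 0.4, -1.0]
opening: 0.02
finger_force: 100.5
time: 32.85
tcp_pos: [0.3483, -0.3133, 0.196]
tcp_rot: [180.0, 0.0, 137.4]
contact_force: [-0.4, -0.0, -1.2]
opening: 0.0199
finger_force: 100.5
```

```bash
python3 -m pendant '[0.3,0,-0.4,0,1, 0.5,0,-0.5,0,1, 0.6,0,-0.5,0,1, 0.6,0,-0.5,0,1, 0.6,0,-0.1,0,1, 0.5,0,0,0,1, 0,0,0,0,1]'
python3 -m pendant '[0.1,0.8,0,0,1, 0.1,0.9,0,0,1, 0.1,0.9,0,0,1, 0.1,0.9,0,0,1, 0.1,0.9,0,0,1, 0.1,0.9,0,0,1, 0.1,0.9,0,0,1, 0.1,0.9,0,0,1]'
python3 -m pendant '[0.1,0.9,0,0,1, 0.1,0.3,0,0,1, 0,0,0,0.023,1, 0,0,0.5,0.023,1, 0,0,1,0.023,1, 0,0,1,0,1, 0,0,0.8,0,1, 0,0,0,0,1]'
python3 - <<'E'
from h import *
for n in("top",):
    im=robot.get_image(n).astype(int);s=im[182:222,360:402];g=s.mean(2);q=s.max(2)-s.min(2)
    for r in range(40):print(182+r,"".join("#" if v<120 else "+" if v<165 else "o" if (k<14 and v>175) else "." for v,k in zip(g[r],q[r])))
E
```

```text
time: 33.55
tcp_pos: [0.291, -0.26, 0.246]
tcp_rot: [-180.0, 0.0, 137.4]
contact_force: [0.2, -0.6, -1.0]
opening: 0.02
finger_force: 100.4
time: 34.35
tcp_pos: [0.3978, -0.1157, 0.2459]
tcp_rot: [180.0, 0.0, 137.4]
contact_force: [-0.1, -0.6, -0.7]
opening: 0.0196
finger_force: 100.3
time: 35.15
tcp_pos: [0.4114, -0.0903, 0.1605]
tcp_rot: [-179.8, -0.3, 125.0]
contact_force: [-0.6, -0.5, -1.6]
opening: 0.0198
finger_force: 100.4
182 ..........................................
183 ..........................................
184 ..........................................
185 ..........................................
186 ..........................................
187 ..........................................
188 ..........................................
189 ..........................................
190 ..........................................
191 ..........................................
192 ..........................................
193 .........................................+
194 ........................................++
195 .......................................+++
196 ....
[... 513 characters left out ...]
............++...+oo................++++++
208 .............+.....o...............+++++++
209 ............++....+o..............++++++++
210 .......+...+++....oo................+++++#
211 .......+++++#.+oooo.................++++##
212 ....+++###..++oooo..................+++###
213 ..++######.++ooooo..................+++###
214 ++#######.+##+ooo....................+++##
215 #######..+##++.+......................+++#
216 ####...+##++#++........................+++
217 ##....+##++#+...........................++
218 .....+##+++..............................+
219 #+.+###+#+................................
220 #####++#+.................................
221 ######+...................................
```

```bash
python3 -m pendant '[0,0,0.4,0,1, 0,0,0.4,0,1, 0,0,0.3,0,1, 0,0,0.1,0,1, 0,0,0.05,0,1, 0,0,0,0,1, 0,0,0,0,1]'
python3 -m pendant '[0,0,0.1,0,1, 0,0,0,0,1, 0,0,0,0,1]'
python3 -m pendant '[0,0,0.08,0,1, 0,0,0,0,1, 0,0,0,0,1]'
```

```text
time: 35.9
tcp_pos: [0.4137, -0.0911, 0.1326]
tcp_rot: [180.0, 0.0, 125.0]
contact_force: [0.8, 0.1, -1.9]
opening: 0.0198
finger_force: 100.3
time: 36.2
tcp_pos: [0.4134, -0.091, 0.1298]
tcp_rot: [-180.0, 0.0, 125.0]
contact_force: [0.2, 0.2, -1.7]
opening: 0.0204
finger_force: 100.3
time: 36.5
tcp_pos: [0.4133, -0.091, 0.1277]
tcp_rot: [-180.0, -0.0, 125.0]
contact_force: [0.9, -0.5, -1.9]
opening: 0.0202
finger_force: 100.3
```

```bash
python3 -m pendant '[0,0,0.1,0,1, 0,0,0,0,1, 0,0,0,0,1]'
python3 -m pendant '[0,0,0.1,0,1, 0,0,0,0,1, 0,0,0,0,1]'
python3 -m pendant '[0,0,0.1,0,1, 0,0,0,0,1, 0,0,0,0,1]'
```

```text
time: 36.8
tcp_pos: [0.4133, -0.0909, 0.1251]
tcp_rot: [-180.0, -0.0, 125.0]
contact_force: [0.5, -0.3, -0.7]
opening: 0.0199
finger_force: 100.3
time: 37.1
tcp_pos: [0.4135, -0.0911, 0.1228]
tcp_rot: [180.0, 0.0, 125.0]
contact_force: [0.3, 0.4, -0.2]
opening: 0.0198
finger_force: 100.6
time: 37.4
tcp_pos: [0.4138, -0.091, 0.121]
tcp_rot: [180.0, 0.0, 125.0]
contact_force: [-2.8, 2.9, 6.8]
opening: 0.02
finger_force: 101.2
```

Contact with the bench. I'll loosen to the light grip and lower so it pivots flat.

```bash
python3 -m pendant '[0,0,0,0,0.75, 0,0,0,0,0.745, 0,0,0,0,0.7435, 0,0,0,0,0.7432, 0,0,0.1,0,0.7432, 0,0,0.2,0,0.7432, 0,0,0.2,0,0.7432, 0,0,0,0,0.7432]'
python3 -m pendant '[0,0,0.2,0,0.7432, 0,0,0.2,0,0.7432, 0,0,0.2,0,0.7432, 0,0,0.2,0,0.7432, 0,0,0.2,0,0.7432, 0,0,0.2,0,0.7432, 0,0,0.2,0,0.7432, 0,0,0,0,0.7432]'
python3 - <<'E'
from h import *
im=robot.get_image("top").astype(int);s=im[182:222,360:402];g=s.mean(2);q=s.max(2)-s.min(2)
for r in range(5,36):print(182+r,"".join("#" if v<120 else "+" if v<165 else "o" if (k<14 and v>175) else "." for v,k in zip(g[r],q[r])))
E
```

```text
time: 38.2
tcp_pos: [0.4127, -0.0907, 0.1066]
tcp_rot: [-179.9, -0.1, 125.0]
contact_force: [1.0, -0.2, -1.9]
opening: 0.0221
finger_force: 2.5
time: 39.0
tcp_pos: [0.4129, -0.0908, 0.072]
tcp_rot: [-180.0, -0.1, 125.0]
contact_force: [-0.9, 0.2, -0.8]
opening: 0.022
finger_force: 2.3
187 ..........................................
188 ..........................................
189 ..........................................
190 ..........................................
191 ..........................................
192 ..........................................
193 .........................................+
194 ........................................++
195 .......................................+++
196 ...................+o..................+++
197 ...................+oo..................++
198 ....................+oo..................+
199 ....................+.oo..................
200 .....................+oo..................
201 ......................+oo................+
202 .......................+oo..............++
203 .......................#oo..............++
204 .......................+o..............+++
205 ......................+ooo...........+++++
206 ....................++ooo...........++++++
207 .................++.ooo+............++++++
208 ...............+++oooo.............+++++++
209 .............++#+ooooo............++++++++
210 .............+##+oooo...............+++++#
211 ...........++##++ooo................++++##
212 .........++##+++++..................+++###
213 .......++###+++++...................+++###
214 .....+++###++++......................+++##
215 ....+####+++++........................+++#
216 ..++####+++++..........................+++
217 ++#####++#+.............................++
```

```bash
python3 -m pendant '[0,0,0.2,0,0.7432, 0,0,0.2,0,0.7432, 0,0,0.2,0,0.7432, 0,0,0.2,0,0.7432, 0,0,0.2,0,0.7432, 0,0,0.2,0,0.7432, 0,0,0.2,0,0.7432, 0,0,0,0,0.7432]'
python3 -m pendant '[0,0,0.2,0,0.7432, 0,0,0.2,0,0.7432, 0,0,0.15,0,0.7432, 0,0,0,0,0.7432, 0,0,0,0,0.7432]'
```

```text
time: 39.85
tcp_pos: [0.413, -0.0908, 0.037]
tcp_rot: [-180.0, -0.1, 125.0]
contact_force: [1.0, 0.3, -0.4]
opening: 0.0224
finger_force: 2.3
time: 40.35
tcp_pos: [0.4133, -0.0909, 0.0238]
tcp_rot: [-180.0, -0.0, 125.0]
contact_force: [-0.1, -0.3, -1.2]
opening: 0.022
finger_force: 2.4
```

```bash
python3 -m pendant '[0,0,0.07,0,0.7432, 0,0,0,0,0.7425, 0,0,0,0,0.74, 0,0,0,0,0.7, 0,0,0,0,0.5, 0,0,0,0,0.4, 0,0,0,0,0.4]'
python3 -m pendant '[0,0,-0.4,0,0.4, 0,0,-0.6,0,0.4, 0,0,-1,0,0.4, 0,0,-1,0,0.4, 0,0,-1,0,0.4, 0,0,-1,0,0.4, 0,0,-1,0,0.4, 0,0,-1,0,0.4]'
python3 -m pendant '[0.8,0,-1,0,0.4, 1,0,-1,0,0.4, -1,-1,0,0,0.4, -1,-1,0,0,0.4, -1,-1,0,0,0.4, -1,-1,0,0,0.4, -1,-1,0,0,0.4, -1,-1,0,0,0.4]'
python3 -m pendant '[-1,-1,0,0,0.4, -1,-1,0,0,0.4, -1,-1,0,0,0.4, -1,-1,0,0,0.4, 0,0,0,0,0.4, 0,0,0,0,0.4]'
python3 - <<'E'
from h import *
a=robot.get_image("top");cv2.imwrite("pics/f.png",np.hstack([crop(a,330,165,(130,80),5)[:, :],crop(a,152,168,(66,80),5)][:1]))
A=crop(a,330,165,(110,80),5);B=crop(a,160,172,(48,80),5);cv2.imwrite("pics/f.png",np.hstack([A,B]))
E
```

```text
time: 41.05
tcp_pos: [0.4134, -0.0909, 0.0222]
tcp_rot: [180.0, -0.0, 125.0]
contact_force: [-0.4, -0.0, -0.8]
opening: 0.0512
finger_force: 0.0
time: 41.85
tcp_pos: [0.4132, -0.0909, 0.199]
tcp_rot: [180.0, 0.0, 125.0]
contact_force: [0.2, 0.5, -0.3]
opening: 0.0509
finger_force: 0.0
time: 42.65
tcp_pos: [0.3502, -0.2643, 0.248]
tcp_rot: [180.0, 0.1, 125.0]
contact_force: [0.2, -0.1, 0.3]
opening: 0.0511
finger_force: 0.0
time: 43.25
tcp_pos: [0.3258, -0.4025, 0.2475]
tcp_rot: [180.0, -0.0, 124.9]
contact_force: [-0.4, 1.2, 0.1]
opening: 0.0517
finger_force: 0.0
```

View pics/f.png

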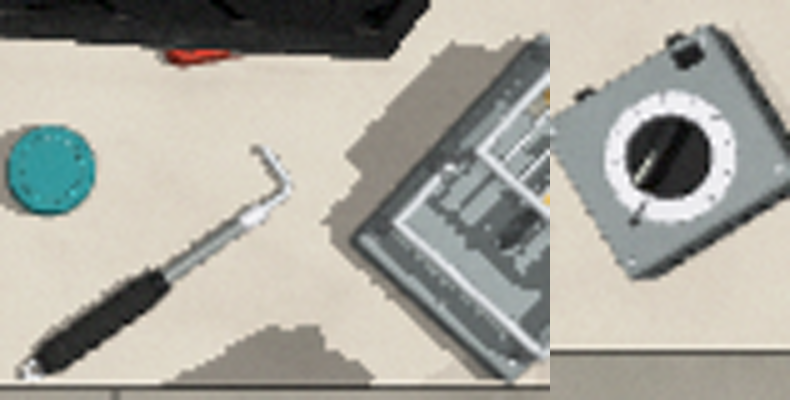

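The stick lies flat at (35,365)–(290,185), clear of the cell, and the dial is at zero. I'll check the isolator numerically.

Run:
```python
from h import *
a=robot.get_image("top").astype(int);b=cv2.imread("pics/top0.png").astype(int);d=np.abs(a-b).sum(2).astype(np.float32)
for yc in(-3,0,3):
    o=[]
    for xc in range(-60,26,4):
        P=np.array([.5095,-.3929])+np.array([[.736,.677],[-.677,.736]])@(np.array([xc,yc])/1e3);u,v=px("top",[*P,.08]);o.append((xc,int(cv2.getRectSubPix(d,(1,1),(float(u),float(v)))[0,0])))
    print(yc,o)
```

```text
-3 [(-60, 13), (-56, 18), (-52, 15), (-48, 173), (-44, 246), (-40, 246), (-36, 242), (-32, 230), (-28, 236), (-24, 207), (-20, 105), (-16, 16), (-12, 86), (-8, 260), (-4, 375), (0, 260), (4, 295), (8, 301), (12, 262), (16, 177), (20, 67), (24, 15)]
0 [(-60, 12), (-56, 32), (-52, 219), (-48, 294), (-44, 311), (-40, 292), (-36, 292), (-32, 300), (-28, 300), (-24, 268), (-20, 23), (-16, 18), (-12, 160), (-8, 287), (-4, 227), (0, 287), (4, 328), (8, 317), (12, 270), (16, 214), (20, 19), (24, 17)]
3 [(-60, 7), (-56, 46), (-52, 249), (-48, 277), (-44, 265), (-40, 245), (-36, 214), (-32, 284), (-28, 286), (-24, 161), (-20, 55), (-16, 18), (-12, 46), (-8, 111), (-4, 51), (0, 92), (4, 108), (8, 105), (12, 63), (16, 49), (20, 25), (24, 20)]
```

```bash
python3 -c "
from workcell import robot
print(robot.finish_job())"
```

```text
the job is handed in; nothing more can be done
None
```

The job is handed in with no verdict returned: by the camera, the dial is within about 2° of zero, the isolator is out at its stop (about 32 mm), and the hook stick lies flat on the bench, clear of the cell.

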